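# Uncover and shut the marked valve of the bench air box

## Task

Push the sliding cover of the compressed-air box fully aside to its stop, so that the two valves under it lie open to view, then push the handle with the round disc on its end all the way round until it is shut. Only push with the fingers: do not lift the cover out of its guides, leave the plain straight handle open as it is, and do not disturb the other things on the bench. When done, draw back clear of everything.

Things in the scene. Friction and masses are not known exactly. Their poses are not given: they have to be found in the camera images.
- air_box: grey box fixed to the bench, 204 (x) x 196 (y) mm; side rails and +y end wall 60 high, -y end wall 57 high, walls 6 thick. Origin: centre of underside. +y is the way the cover slides open (to the robot's left; the box is turned by 0.35 rad clockwise to 0.15 counter-clockwise). The +y half is a solid deck, top at z 50. Two hose fittings stick out 16 mm from the +y end wall.
- well (a point): middle of the valve well's floor, 5 above the bench, axes as the box's. The well is the box's -y half, open inside 172 (x) x 90 (y) mm, rim at 50 (ledges) to 60 above the bench; both valves stand in it.
- cover: loose aluminium plate in guides on top of the box, 186 (x) x 90 (y) x 6 mm, with a raised panel 140 (x) x 80 (y) mm in its middle, top 26 above the underside. Origin: centre of underside, 50 above the bench; axes as the box's. Its y in the box starts at -47 to -42 (over the well); at the open stop it is +47. About 0.35 kg, slides with 1 to 3 N, 3 mm play to each rail.
- cover_push (a point): middle of the upright -y side of the cover's raised panel, the face to push toward the box's +y; 66 above the bench. This side stands from 56 to 76 above the bench, so fingertips just over the 57 mm end wall push it.
- marked_valve_handle (a joint): turn in rad of the marked handle (flat steel lever, thick round disc 22 mm across on its end): 0 = open, lever along the box's +y; grows clockwise seen from above; 1.571 = shut at its stop, lever along the box's +x. Starts at 0 to 0.3. Friction, about 2 N at the disc; stays where it is left.
- marked_valve_pivot (a point): on the marked handle's turning axis, at the top of its bar, 42 above the bench. The bar, 10 wide, 34 to 42 above the bench, runs along this point's y axis (turns with it) to the disc at 40. In the box: y -74, x -45 or +27; the plain valve has the other place. Hub radius 10; below it a brass valve body 26 x 30 mm, up to 27 above the bench.
- marked_valve_end (a point): centre of the disc on the end of the marked handle, 40 from the pivot, 42 above the bench; the disc, radius 11, reaches from 33 to 47 above the bench.
- plain_valve_handle (a joint): turn of the other valve's handle, measured the same way; starts at 0 to 0.1 (open) and must stay open.
- plain_valve_pivot (a point): point on the turning axis of the plain handle, at the top of its bar, 42 above the bench.
- plain_valve_end (a point): point on the plain handle's bar 40 from its pivot, 42 above the bench. The bar is 10 wide, 8 thick, ends square at 50 from the pivot and has no disc.
- tip_case: bystander, leave alone: low blue-grey case, 70 x 90, 29 high mm; origin at the centre of its underside
- marker: bystander, leave alone: marker pen, 130 long, 13 thick mm; origin at the centre of its underside
- screwdriver: bystander, leave alone: screwdriver with a red handle, 178 long, 23 high mm; origin at the centre of its underside
- cleaner_bottle: bystander, leave alone: white bottle with a pointed red cap, 55 across, 122 high mm; origin at the centre of its underside
- terminal: bystander, leave alone: green terminal block, 12 x 38, 11 high mm; origin at the centre of its underside

How it is judged:
By the outcome, as a careful person would: the job done as asked, in the order asked, and still so for the second after the job is handed in, with the robot touching nothing.
It also fails if it takes over 38 s, if anything falls off the work surface, if the arm or the gripper's body presses on something with over 40 N, if the wrist force passes 120 N, or if a joint passes its speed limit or range.

## Robot

A 6-joint arm with a two-finger parallel gripper is mounted at the origin on the work surface; the furniture and walls round the work are solid. World frame = base frame: x ahead of the robot, y to its left, z up, the work surface at z = 0. Lengths are in mm, angles in rad, forces in N, time in s.
With the tool pointing down it reaches from about 400 to 925 mm from the base axis. Payload 12.5 kg.
Tool frame: the origin (TCP) lies on the centre line of the jaws, within the pads' length; the fingertips stand 25 mm ahead of it and the grasp point (between the pads) lies 6 mm ahead of it (env.tip_extent is the distance from the TCP to the fingertips, in mm); x points along the fingers, z is the direction in which the jaws open and shut, and the axes are right-handed (so a half turn about x gives the same grasp; the last joint's range is limited). The gripper opens to 95 mm and grips with 3 to 60 N. Pads are 20 mm wide; open, the fingers measure 119 mm over their backs; the gripper's body (75 mm by 180 mm) begins 59 mm behind the grasp point.
Start: joints at [-1.372, 0.491, 1.559, -0, 1.092, -0.106], TCP at [187.586, -596.201, 239.661] pointing down, gripper open.
Joint ranges: [-3.1, 3.1], [-0.84, 2.19], [0.05, 2.79], [-1.13, 4.28], [0.06, 2.93], [-2.69, 2.69]. Speed limits (rad/s): [2.22, 2.22, 2.79, 3.14, 3.14, 3.14].

## Interface

Orientations are given as [roll, pitch, yaw] about the fixed x, y, z axes, in that order (R = Rz(yaw) Ry(pitch) Rx(roll)).
In Python, from cell import env gives the robot as it stands.
- The arm moves only by the tool step_arm, never from a script. Its argument "rows" is a list of rows, each a list of 6 numbers: the shift along the tool's x, y, z in mm, then the turn, a rotation vector about the tool's x, y, z in rad. In form: [[x, y, z, wx, wy, wz], ...]. A call has 1 to 8 rows; each row shifts and turns the pose as measured when the row begins, along the tool's axes as they then stand; what a row does not reach is not made up. A row lasts 1/8 s, in which the tool goes at most 62.5 mm and 10.7 degrees, less where a joint would pass 70% of its speed; a pose out of reach is approached as far as the arm can. A call is refused whole if a number of a shift passes 62.5 or a number of a turn 0.188, either way. A call with a gripper value outside its range is refused whole. "grip" is the finger opening in mm, from 0 to 95.1, set as the call begins (left out, the last holds). The fingers move at their own pace and stop on an object; the grip force is fixed at half the most. Time passes only in rows, so rows that do not move let the fingers close. It gives the time, the measured TCP pose, the force and the opening at its end, in the units of the state.
- env.state(): the state, without advancing time (a new reading comes with each control period).
- env.read_camera(name): name is "side" or "top" or "wrist"; returns the picture (384x512x3 uint8, red, green, blue); there is no depth.
- env.get_calibration(name): a dict with "fx", "fy", "cx", "cy" (pixels), "D" ([k1, k2, p1, p2, k3] as OpenCV has them; the pictures are not rectified), "pose" (4x4, takes a point from camera to world coordinates); the wrist camera has in their place "hand_eye" (4x4, takes a point from camera to tool coordinates, whose origin is the TCP and whose axes are the tool frame's). Camera axes: x right, y down, z forward; pixel columns grow to the right and rows downward; lengths in mm; the calibration is good to about 2 mm. A picture is of the moment at which its call begins: read the wrist's pose just before it. get_calibration takes no time and is no camera call.
- env.job_done(): hands the job in, once; it reports no verdict.
The state is a dict: "t": time; "joints": joint angles; "qvel": joint speeds; "tau": joint torques, N m; "eef_pos": TCP position; "tcp_rot": TCP orientation; "ft_force": force on the tool from outside, world axes, zero at the start; "moment": the same for the moment, N m; "opening": opening from 0.0 (shut) to 1.0 (fully open).
Only numpy, scipy, OpenCV 4.12 (cv2) and the standard library are available. Lean on these libraries where they do the work, as an engineer would, in place of code of your own. Each camera call takes 0.05 s, during which the arm holds its last target.

## Working session

There is one attempt and no reset: what is moved stays moved. The work goes in short steps, Python scripts to look and compute and a tool call to move; the robot and the scene stay as the last step left them, time stands still between calls to the robot, and variables do not carry over. Pictures are saved under pics/ and viewed, and the job is handed in when it is done.

Besides the shell and the picture viewer there is one more tool, called after "Emit:" as name([rows], argument=value, ...), one row to a line, values as JSON. step_arm: Moves the arm, as the interface text tells. Its arguments: {"type":"object","properties":{"rows":{"type":"array","items":{"type":"array","items":{"type":"number"}}},"grip":{"type":"number"}},"required":["rows"]}

```bash
mkdir -p pics; python3 - <<'E'
from cell import env
import cv2,numpy as np
for n in ["top","side"]:
    cv2.imwrite(f"pics/{n}0.png",env.read_camera(n)[:,:,::-1])
    c=env.get_calibration(n); print(n,{k:np.round(v,3).tolist() for k,v in c.items()})
s=env.state(); print(s); print(env.tip_extent)
print(np.round(env.get_calibration("wrist")["hand_eye"],3).tolist())
E
```

```text
top {'fx': 480.68, 'fy': 480.68, 'cx': 252.232, 'cy': 192.864, 'D': [-0.205, 0.0, 0.0, 0.0, 0.0], 'pose': [[0.208, -0.958, 0.198, 347.466], [-0.978, -0.205, 0.038, -128.344], [0.005, -0.202, -0.979, 937.656], [0.0, 0.0, 0.0, 1.0]]}
side {'fx': 416.428, 'fy': 416.428, 'cx': 259.088, 'cy': 191.16, 'D': [-0.092, 0.0, 0.0, 0.0, 0.0], 'pose': [[-0.956, -0.141, 0.256, 308.033], [-0.292, 0.427, -0.856, 607.074], [0.011, -0.893, -0.449, 456.478], [0.0, 0.0, 0.0, 1.0]]}
{'t': 0.1, 'joints': array([-1.37155408e+00,  4.91479979e-01,  1.55938195e+00,  6.82670044e-06,
        1.09172539e+00, -1.05615297e-01]), 'qvel': array([ 0.00033241,  0.00054864, -0.00169553, -0.00117282, -0.00138545,
        0.00056686]), 'tau': array([ 2.83702670e-03, -6.13622189e+01, -2.58605397e+01,  6.93063601e-02,
        4.70532873e-02, -2.59994249e-05]), 'eef_pos': array([ 187.57371439, -595.98560117,  239.13442976]), 'tcp_rot': array([3.02988993, 1.56980164, 1.76394799]), 'ft_force': array([-0.07998955,  0.40385571, -0.5332629 ]), 'moment': array([ 0.01582651, -0.04741222, -0.01276337]), 'opening': 1.0034636358599902}
25.0
[[-0.001, -0.298, 0.954, -144.474], [-0.001, -0.954, -0.298, 83.871], [1.0, -0.001, 0.0, 0.186], [0.0, 0.0, 0.0, 1.0]]
```

View pics/top0.png

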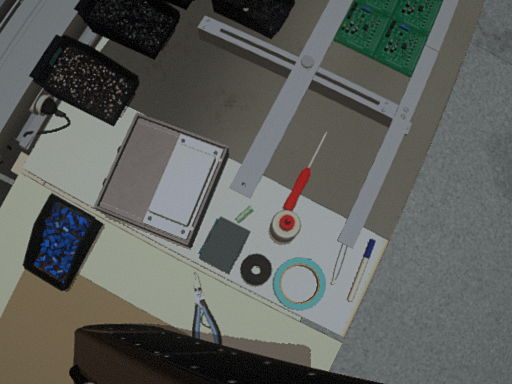

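View pics/side0.png

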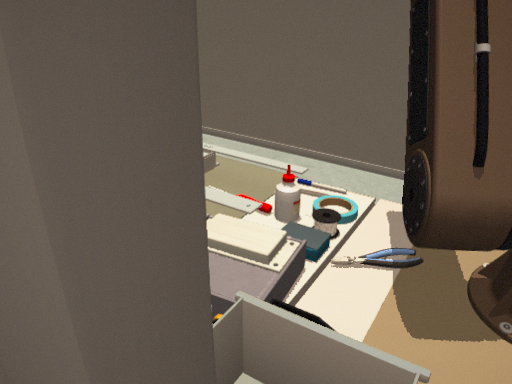

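```bash
python3 - <<'E'
import cv2
im=cv2.imread("pics/top0.png")[100:260,85:285]
cv2.imwrite("pics/crop0.png",cv2.resize(im,None,fx=4,fy=4,interpolation=cv2.INTER_CUBIC)[:600])
E
```

```text
(no output)
```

View pics/crop0.png

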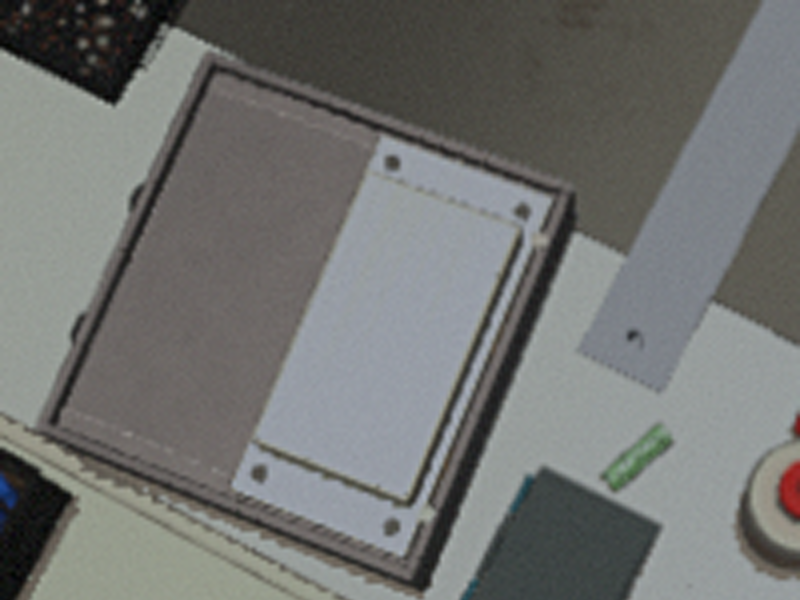

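```bash
cat > h.py <<'E'
import numpy as np,cv2
from scipy.optimize import least_squares
from scipy.spatial.transform import Rotation as R
from cell import env
def proj(n,P,pose=None):
    c=env.get_calibration(n); T=np.linalg.inv(c["pose"] if pose is None else pose)
    K=np.array([[c["fx"],0,c["cx"]],[0,c["fy"],c["cy"]],[0,0,1]])
    return cv2.projectPoints(np.asarray(P,float).reshape(-1,3),cv2.Rodrigues(T[:3,:3])[0],T[:3,3],K,np.array(c["D"]))[0].reshape(-1,2)
def toolT(s):
    T=np.eye(4);T[:3,:3]=R.from_euler('xyz',s["tcp_rot"]).as_matrix();T[:3,3]=s["eef_pos"];return T
def boxw(p,L):
    L=np.asarray(L,float);c,s=np.cos(p[2]),np.sin(p[2])
    return np.c_[p[0]+c*L[:,0]-s*L[:,1],p[1]+s*L[:,0]+c*L[:,1],L[:,2]]
E
python3 - <<'E'
from h import *
px=np.array([[208,58],[45,428],[572,190],[415,582],[372,172],[522,225],[408,500],[258,440]])/4+[85,100]-.375
def res(p):
    cy=p[3]
    L=[[102,98,60],[-102,98,60],[102,-98,58],[-102,-98,58],[70,cy+40,76],[70,cy-40,76],[-70,cy-40,76],[-70,cy+40,76]]
    return (proj("top",boxw(p,L))-px).ravel()
r=least_squares(res,[550,-100,-.1,-45]); print(r.x,res(r.x).round(1).reshape(-1,2).tolist())
for n,l in [("bottleish",[[287,220]]),]: pass
p=r.x
print("push",boxw(p,[[0,p[3]-40,66],[-45,-74,42],[27,-74,42]]).round(1))
print(R.from_euler('xyz',env.state()["tcp_rot"]).as_matrix().round(3))
E
```

```text
[ 5.20207826e+02  7.99493635e+01 -1.53710418e-01 -4.50329438e+01] [[0.1, -1.9], [-1.9, 1.2], [1.6, -1.2], [0.5, 0.6], [-0.8, -1.0], [1.0, 0.2], [1.0, 1.1], [-1.5, 0.5]]
push [[507.2  -4.1  66. ]
 [464.4  13.7  42. ]
 [535.6   2.7  42. ]]
[[-0.     0.954  0.3  ]
 [ 0.001  0.3   -0.954]
 [-1.     0.    -0.001]]
```

```bash
cat >> h.py <<'E'
P0=np.array([520.2,80.0,-0.154])
def ray(n,u,v,z,T=None):
    c=env.get_calibration(n);T=np.array(c["pose"]) if T is None else T
    K=np.array([[c["fx"],0,c["cx"]],[0,c["fy"],c["cy"]],[0,0,1]])
    q=cv2.undistortPoints(np.array([[[u,v]]],float),K,np.array(c["D"]))[0,0]
    d=T[:3,:3]@[q[0],q[1],1]; o=T[:3,3]; return o+d*(z-o[2])/d[2]
def plan(tip,yawz,n,vmax=60):
    """tip: world target of fingertip centre; yawz: world angle of tool z; tool x down"""
    T=toolT(env.state()); x=np.array([0,0,-1.]);z=np.array([np.cos(yawz),np.sin(yawz),0])
    G=np.c_[x,np.cross(z,x),z]; g=np.asarray(tip,float)-25*x
    rows=[];Rc=T[:3,:3];p=T[:3,3];rv=R.from_matrix(Rc.T@G).as_rotvec()
    print("now tip",(p+25*Rc[:,0]).round(1),"turn",rv.round(3),"dist",np.linalg.norm(g-p).round(1))
    for i in range(n):
        s=Rc.T@((g-p)/n); rows.append(np.r_[s.round(1),(rv/n).round(3)].tolist()); Rc=Rc@R.from_rotvec(rv/n).as_matrix(); p=p; 
        # p only used for remaining constant step
    for k in range(0,n,8): print(rows[k:k+8])
E
python3 - <<'E'
from h import *
print("cap",ray("top",287,222,118),"bottle base",ray("top",287,238,0))
t=boxw(P0,[[0,-128,150]])[0];print(t)
plan(t,P0[2],16)
E
```

```text
cap [ 475.83674604 -166.10177107  118.        ] bottle base [ 463.24242621 -177.74463553    0.        ]
[500.56582263 -46.48517336 150.        ]
now tip [ 187.6 -596.   214.1] turn [-1.112e+00 -1.000e-03 -1.000e-03] dist 635.6
[[4.0, 29.0, -26.9, -0.069, -0.0, -0.0], [4.0, 30.8, -24.8, -0.069, -0.0, -0.0], [4.0, 32.4, -22.6, -0.069, -0.0, -0.0], [4.0, 33.9, -20.3, -0.069, -0.0, -0.0], [4.0, 35.2, -17.9, -0.069, -0.0, -0.0], [4.0, 36.4, -15.4, -0.069, -0.0, -0.0], [4.0, 37.4, -12.9, -0.069, -0.0, -0.0], [4.0, 38.2, -10.2, -0.069, -0.0, -0.0]]
[[4.0, 38.8, -7.5, -0.069, -0.0, -0.0], [4.0, 39.2, -4.8, -0.069, -0.0, -0.0], [4.0, 39.5, -2.1, -0.069, -0.0, -0.0], [4.0, 39.5, 0.6, -0.069, -0.0, -0.0], [4.0, 39.4, 3.4, -0.069, -0.0, -0.0], [4.0, 39.0, 6.1, -0.069, -0.0, -0.0], [4.0, 38.5, 8.8, -0.069, -0.0, -0.0], [4.0, 37.8, 11.5, -0.069, -0.0, -0.0]]
```

Emit:
step_arm([
  [0,29,-27,-0.07,0,0],
  [0,31,-25,-0.07,0,0],
  [0,32,-23,-0.07,0,0],
  [0,34,-20,-0.07,0,0],
  [0,35,-18,-0.07,0,0],
  [0,36,-15,-0.07,0,0],
  [0,37,-13,-0.07,0,0],
  [0,38,-10,-0.07,0,0],
], grip=80)

```text
t: 1.1
eef_pos: [343.5, -313.3, 237.1]
tcp_rot: [2.608, 1.566, 1.916]
ft_force: [0.6, 0.5, -0.3]
opening: 0.841
```

Emit:
step_arm([
  [0,39,-7.5,-0.07,0,0],
  [0,39,-5,-0.07,0,0],
  [0,39,-2,-0.07,0,0],
  [0,39,0,-0.07,0,0],
  [4,39,3,-0.07,0,0],
  [4,39,6,-0.07,0,0],
  [4,38,9,-0.07,0,0],
  [4,38,11,-0.07,0,0],
])

```text
t: 2.1
eef_pos: [493.7, -25.3, 221.3]
tcp_rot: [2.146, 1.565, 2.032]
ft_force: [-0.2, -0.2, -0.1]
opening: 0.843
```

```bash
python3 - <<'E'
from h import *
s=env.state();cv2.imwrite("pics/w1.png",env.read_camera("wrist")[:,:,::-1]);np.save("w1.npy",toolT(s)@env.get_calibration("wrist")["hand_eye"])
plan(boxw(P0,[[0,-128,62]])[0],P0[2],8)
E
```

```text
now tip [494.8 -22.2 195.8] turn [ 0.045 -0.003 -0.006] dist 136.1
[[16.7, -3.0, 1.1, 0.006, -0.0, -0.001], [16.7, -3.0, 1.1, 0.006, -0.0, -0.001], [16.7, -3.0, 1.1, 0.006, -0.0, -0.001], [16.7, -3.0, 1.1, 0.006, -0.0, -0.001], [16.7, -2.9, 1.1, 0.006, -0.0, -0.001], [16.7, -2.9, 1.1, 0.006, -0.0, -0.001], [16.7, -2.9, 1.1, 0.006, -0.0, -0.001], [16.7, -2.9, 1.2, 0.006, -0.0, -0.001]]
```

View pics/w1.png

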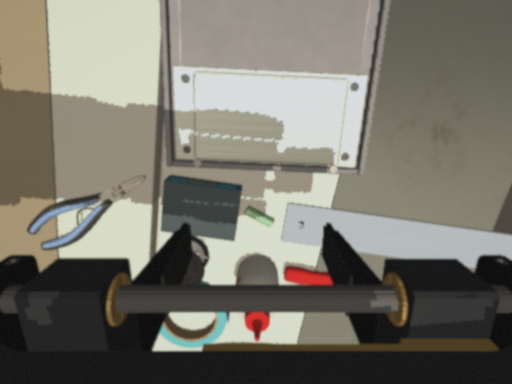

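```bash
python3 - <<'E'
import cv2
im=cv2.imread("pics/w1.png")[50:190,150:390]
cv2.imwrite("pics/crop1.png",cv2.resize(im,None,fx=3.3333,fy=3.3333,interpolation=cv2.INTER_CUBIC))
E
```

```text
(no output)
```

View pics/crop1.png

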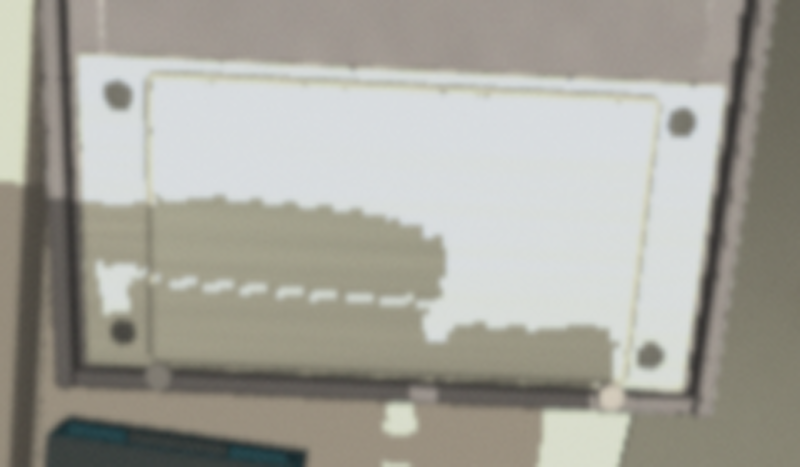

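```bash
python3 - <<'E'
from h import *
pt=np.array([[208,58],[45,428],[572,190],[415,582],[372,172],[522,225],[408,500],[258,440]])/4+[85,100]-.375
pw=np.array([[60,385],[703,412],[148,74],[660,96],[80,55],[725,85]])/3.3333+[150,50]-.35
Tw=np.load("w1.npy")
K=env.get_calibration("wrist")
def res(p,w=(1,1)):
    cy=p[3]
    L=[[102,98,60],[-102,98,60],[102,-98,58],[-102,-98,58],[70,cy+40,76],[70,cy-40,76],[-70,cy-40,76],[-70,cy+40,76]]
    M=[[-102,-98,57],[102,-98,57],[-70,cy+40,76],[70,cy+40,76],[-93,cy+45,56],[93,cy+45,56]]
    return np.r_[w[0]*(proj("top",boxw(p,L))-pt).ravel(),w[1]*(proj("wrist",boxw(p,M),Tw)-pw).ravel()]
for w in [(1,0),(0,1),(1,1)]:
    r=least_squares(res,[520,80,-.15,-45],args=(w,));print(r.x.round(3),res(r.x).round(1).reshape(-1,2).tolist())
E
```

```text
[ 5.20208e+02  7.99490e+01 -1.54000e-01 -4.50330e+01] [[0.1, -1.9], [-1.9, 1.2], [1.6, -1.2], [0.5, 0.6], [-0.8, -1.0], [1.0, 0.2], [1.0, 1.1], [-1.5, 0.5], [1.7, 2.4], [5.4, 1.9], [0.8, -0.8], [4.8, -1.0], [0.8, -0.1], [4.0, -1.0]]
[ 5.17987e+02  8.21960e+01 -1.59000e-01 -4.77600e+01] [[-0.9, -1.2], [-3.4, 1.6], [0.4, 0.0], [-1.4, 1.6], [-0.8, 0.5], [1.0, 1.9], [0.6, 2.8], [-1.9, 1.9], [-1.4, -0.1], [2.6, 0.6], [-2.1, -0.4], [1.7, 0.4], [-1.9, 0.1], [1.1, 0.4]]
[ 5.18501e+02  8.13870e+01 -1.58000e-01 -4.69130e+01] [[-0.6, -1.3], [-2.9, 1.5], [0.8, -0.2], [-0.8, 1.4], [-0.7, 0.2], [1.0, 1.5], [0.7, 2.4], [-1.8, 1.6], [-0.7, 0.7], [3.3, 1.2], [-1.4, -0.5], [2.5, 0.2], [-1.2, 0.1], [1.8, 0.2]]
```

```bash
sed -i 's/^P0=.*/P0=np.array([518.8,81.2,-0.158])/' h.py; python3 - <<'E'
from h import *
plan(boxw(P0,[[0,-120,63]])[0],P0[2],7)
E
```

```text
now tip [494.8 -22.2 195.8] turn [ 0.049 -0.003 -0.006] dist 133.8
[[19.0, -2.2, 1.0, 0.007, -0.0, -0.001], [19.0, -2.1, 1.0, 0.007, -0.0, -0.001], [19.0, -2.1, 1.0, 0.007, -0.0, -0.001], [19.0, -2.1, 1.0, 0.007, -0.0, -0.001], [19.0, -2.1, 1.0, 0.007, -0.0, -0.001], [19.0, -2.0, 1.0, 0.007, -0.0, -0.001], [19.0, -2.0, 1.0, 0.007, -0.0, -0.001]]
```

Emit:
step_arm([
  [10,-7,2,0.02,0,-0.003],
  [20,-5,2,0.02,-0.003,-0.003],
  [20,-3,2,0.01,0,0],
  [20,0,1,0,0,0],
  [20,0,0,0,0,0],
  [20,0,0,0,0,0],
  [15,0,0,0,0,0],
  [6,0,0,0,0,0],
])

```text
t: 3.15
eef_pos: [496.9, -45.4, 81.8]
tcp_rot: [-2.731, 1.567, -2.907]
ft_force: [0.2, 0.1, -0.4]
opening: 0.842
```

```bash
python3 - <<'E'
from h import *
s=env.state();cv2.imwrite("pics/w2.png",env.read_camera("wrist")[:,:,::-1])
cv2.imwrite("pics/s2.png",env.read_camera("side")[:,:,::-1])
plan(boxw(P0,[[0,-100,62]])[0],P0[2],1)
E
```

```text
now tip [497.  -45.1  57.3] turn [-0.017 -0.004  0.002] dist 28.6
[[-4.8, 28.2, 1.1, -0.017, -0.004, 0.002]]
```

View pics/w2.png

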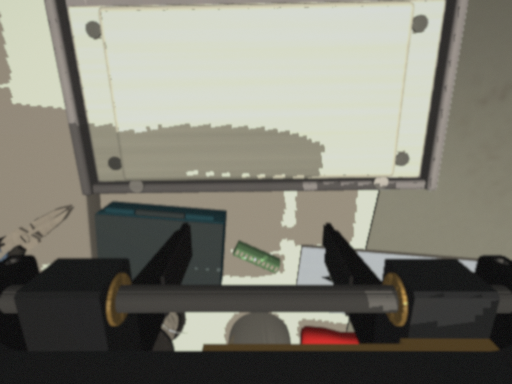

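View pics/s2.png

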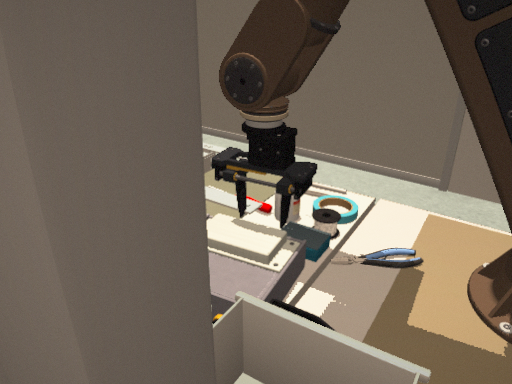

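Emit:
step_arm([
  [-7,0,1,-0.017,-0.004,0.002],
  [0,15,0,0,0,0],
  [0,13,0,0,0,0],
  [0,8,0,0,0,0],
  [0,8,0,0,0,0],
])

```text
t: 3.88
eef_pos: [506.0, 0.8, 91.5]
tcp_rot: [0.061, 1.567, -0.096]
ft_force: [-0.3, -0.8, -1.4]
opening: 0.842
```

```bash
python3 - <<'E'
from h import *
print(env.state()["ft_force"])
plan(boxw(P0,[[0,-3,64]])[0],P0[2],8)
E
```

```text
[-0.29740743 -0.78285821 -1.36461859]
now tip [506.1   0.8  66.5] turn [ 0.001  0.004 -0.   ] dist 78.5
[[0.3, 9.8, 0.0, 0.0, 0.0, -0.0], [0.3, 9.8, 0.0, 0.0, 0.0, -0.0], [0.3, 9.8, 0.0, 0.0, 0.0, -0.0], [0.3, 9.8, 0.0, 0.0, 0.0, -0.0], [0.3, 9.8, 0.0, 0.0, 0.0, -0.0], [0.3, 9.8, 0.0, 0.0, 0.0, -0.0], [0.3, 9.8, -0.0, 0.0, 0.0, -0.0], [0.3, 9.8, -0.0, 0.0, 0.0, -0.0]]
```

Emit:
step_arm([
  [1,9,0,0,0.002,0],
  [1,9,0,0,0.002,0],
  [0,9,0,0,0,0],
  [0,9,0,0,0,0],
  [0,9,0,0,0,0],
  [0,9,0,0,0,0],
])

```text
t: 4.62
eef_pos: [515.2, 57.6, 89.5]
tcp_rot: [-2.492, 1.57, -2.649]
ft_force: [0.5, -2.7, 1.9]
opening: 0.84
```

```bash
python3 - <<'E'
from h import *
cv2.imwrite("pics/w3.png",env.read_camera("wrist")[:,:,::-1])
plan(boxw(P0,[[0,-3,64]])[0],P0[2],1)
E
```

```text
now tip [515.3  58.4  64.5] turn [ 0.001 -0.    -0.   ] dist 20.1
[[0.5, 20.1, -0.1, 0.001, -0.0, -0.0]]
```

View pics/w3.png

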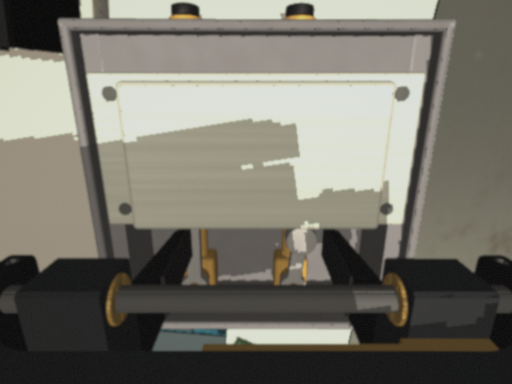

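Emit:
step_arm([
  [0,7,0,0,0,0],
  [0,6,0,0,0,0],
  [0,4,0,0,0,0],
  [0,3,0,0,0,0],
])

```text
t: 5.18
eef_pos: [518.0, 77.6, 89.4]
tcp_rot: [-2.048, 1.567, -2.204]
ft_force: [-5.8, -41.2, 8.0]
opening: 0.839
```

Emit:
step_arm([
  [0,2,0,0,0,0],
  [0,2,0,0,0,0],
])

```text
t: 5.42
eef_pos: [518.0, 77.4, 89.5]
tcp_rot: [-1.921, 1.562, -2.078]
ft_force: [-3.6, -22.0, 3.8]
opening: 0.841
```

Emit:
step_arm([
  [0,-6,0,0,0,0],
  [0,-15,0,0,0,0],
  [-20,-20,0,0,0,0],
  [-40,-30,0,0,0,0],
  [-40,-40,0,0,0,0],
  [-20,-40,0,0,0,0],
  [0,0,0,0,0,0],
], grip=0)

```text
t: 6.3
eef_pos: [493.2, -77.2, 213.5]
tcp_rot: [-2.078, 1.562, -2.235]
ft_force: [-0.3, 0.1, 0.3]
opening: 0.16
```

```bash
python3 - <<'E'
from h import *
s=env.state();im=env.read_camera("wrist")[:,:,::-1];cv2.imwrite("pics/w4.png",im);np.save("w4.npy",toolT(s)@env.get_calibration("wrist")["hand_eye"])
t=env.read_camera("top")[:,:,::-1];cv2.imwrite("pics/t4.png",cv2.resize(t[100:250,85:285],None,fx=4,fy=4,interpolation=2))
print(toolT(s)[:3,3],s["ft_force"])
E
```

```text
[493.21475709 -77.17319158 213.53331008] [-0.34202979  0.08929853  0.32483604]
```

View pics/w4.png

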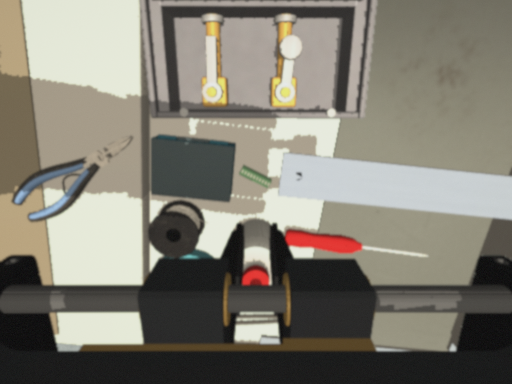

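View pics/t4.png

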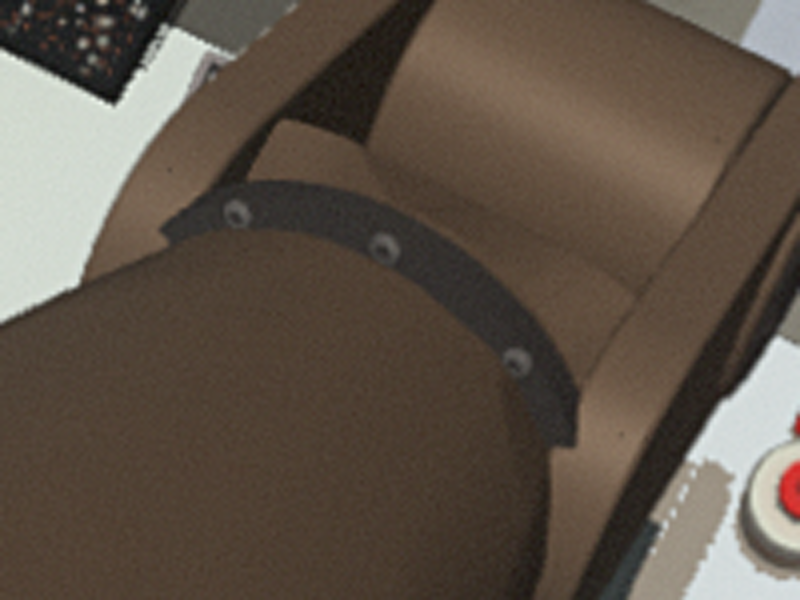

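```bash
python3 - <<'E'
from h import *
T=np.load("w4.npy")
c,s=np.cos(P0[2]),np.sin(P0[2])
for n,u,v,z in [("piv",285.5,92,42),("disc",291,47,47),("ppiv",212,92,42),("pend",211,40,42),("corner-",150,112,57),("corner+",362,117,57)]:
    w=ray("wrist",u,v,z,T);d=w[:2]-P0[:2];print(n,w.round(1),"local",round(c*d[0]+s*d[1],1),round(-s*d[0]+c*d[1],1))
im=cv2.imread("pics/w4.png")[0:125,140:380];cv2.imwrite("pics/c4.png",cv2.resize(im,None,fx=3.3333,fy=3.3333,interpolation=2))
E
```

```text
piv [533.3   3.3  42. ] local 26.6 -74.6
disc [542.9  41.8  47. ] local 30.0 -35.1
ppiv [462.1  14.6  42. ] local -45.5 -74.7
pend [470.5  60.   42. ] local -44.4 -28.5
corner- [402.2   5.7  57. ] local -103.3 -92.9
corner+ [601.2 -30.6  57. ] local 98.9 -97.4
```

View pics/c4.png

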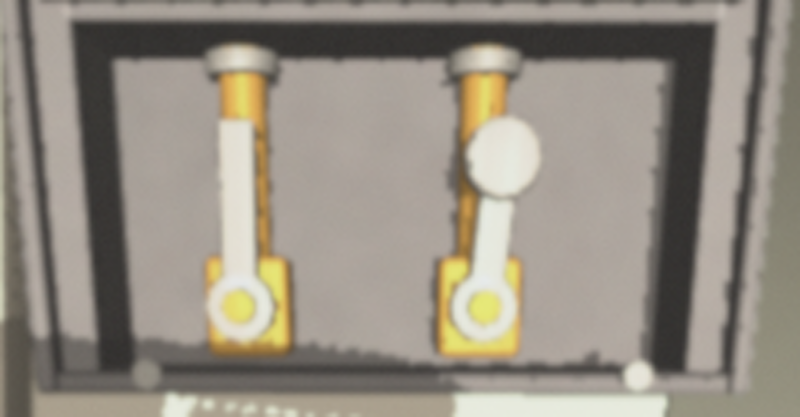

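```bash
python3 - <<'E'
from h import *
print(env.state()["opening"],env.state()["joints"].round(2))
plan(boxw(P0,[[-2,-37,90]])[0],P0[2],4)
E
```

```text
0.07499489385934952 [-0.28  0.35  1.89 -0.01  0.91 -0.12]
now tip [492.8 -75.3 187.1] turn [ 0.003 -0.007  0.007] dist 155.5
[[24.1, 30.5, -0.0, 0.001, -0.002, 0.002], [24.1, 30.5, -0.1, 0.001, -0.002, 0.002], [24.2, 30.5, -0.1, 0.001, -0.002, 0.002], [24.2, 30.4, -0.2, 0.001, -0.002, 0.002]]
```

Emit:
step_arm([
  [24,30,0,0,-0.002,0.002],
  [24,30,0,0,-0.002,0.002],
  [24,30,0,0,-0.002,0.002],
  [20,28,0,0,0,0],
  [0,0,0,0,0,0],
])

```text
t: 7.02
eef_pos: [508.9, 48.7, 112.8]
tcp_rot: [-3.026, 1.564, 3.107]
ft_force: [-0.4, 0.5, -0.5]
opening: 0.002
```

```bash
python3 - <<'E'
from h import *
print(env.state()["opening"])
im=env.read_camera("wrist")[:,:,::-1];cv2.imwrite("pics/w5.png",im)
plan(boxw(P0,[[-2,-37,37]])[0],P0[2],4)
E
```

```text
0.0016462622579566913
now tip [509.   47.9  88.6] turn [ 0.006 -0.006  0.001] dist 51.7
[[12.9, -0.7, 0.6, 0.002, -0.002, 0.0], [12.9, -0.7, 0.6, 0.002, -0.002, 0.0], [12.9, -0.7, 0.6, 0.002, -0.002, 0.0], [12.9, -0.7, 0.6, 0.002, -0.002, 0.0]]
```

View pics/w5.png

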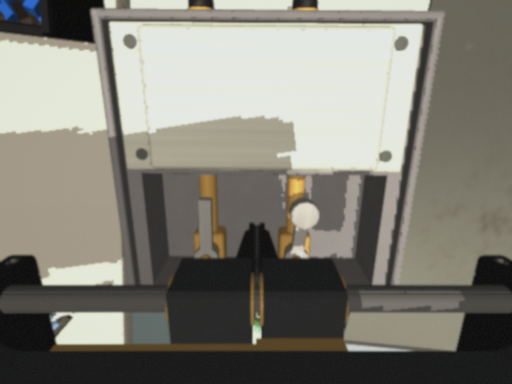

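Emit:
step_arm([
  [13,-1,0.5,0,-0.002,0],
  [13,-1,0.5,0,-0.002,0],
  [12,0,0,0,0,0],
  [9,0,0,0,0,0],
  [0,0,0,0,0,0],
])

```text
t: 7.7
eef_pos: [509.7, 43.9, 63.8]
tcp_rot: [-2.601, 1.569, -2.755]
ft_force: [0.1, -0.8, 0.4]
opening: 0.004
```

```bash
cat >> h.py <<'E'
def arc(ths,zt=37,rf=37,d0=23,dd=3):
    T=toolT(env.state());tip=T[:3,3]+25*T[:3,0];Rt=T[:3,:3]
    c,s=np.cos(P0[2]),np.sin(P0[2]);d=tip[:2]-P0[:2];print("tip local",(c*d[0]+s*d[1]).round(1),(-s*d[0]+c*d[1]).round(1),tip[2].round(1))
    p=tip
    for t in ths:
        dd_=d0+dd*np.sin(2*t);g=boxw(P0,[[27+rf*np.sin(t)-dd_*np.cos(t),-74+rf*np.cos(t)+dd_*np.sin(t),zt]])[0]
        print(round(t,2),(Rt.T@(g-p)).round(1));p=g
E
python3 - <<'E'
from h import *
print(env.state()["ft_force"].round(1))
arc(np.arange(0,1.66,.15))
E
```

```text
[ 0.1 -0.8  0.4]
tip local -3.1 -38.3 38.8
0.0 [1.8 1.3 7.2]
0.15 [-0.   3.1  4.9]
0.3 [-0.   2.5  5.4]
0.45 [-0.   1.7  5.9]
0.6 [-0.   0.7  6.3]
0.75 [-0.  -0.3  6.6]
0.9 [-0.  -1.5  6.7]
1.05 [-0.  -2.7  6.5]
1.2 [-0.  -3.9  6. ]
1.35 [-0.  -5.   5.3]
1.5 [-0.  -5.8  4.4]
1.65 [ 0.  -6.5  3.4]
```

Emit:
step_arm([
  [1,1,6,0,0,0],
  [0,3,5,0,0,0],
  [0,2.5,5.5,0,0,0],
  [0,2,6,0,0,0],
  [0,1,6.5,0,0,0],
  [0,0,6.5,0,0,0],
])

```text
t: 8.45
eef_pos: [547.5, 48.0, 63.3]
tcp_rot: [-2.766, 1.567, -2.919]
ft_force: [-5.0, -2.2, 1.4]
opening: 0.002
```

```bash
python3 - <<'E'
from h import *
im=env.read_camera("wrist")[:,:,::-1];cv2.imwrite("pics/w6.png",im)
arc(np.arange(0.75,1.66,.15))
E
```

```text
tip local 34.4 -28.3 38.4
0.75 [ 1.4 -0.9 -1.2]
0.9 [-0.  -1.5  6.7]
1.05 [-0.  -2.7  6.5]
1.2 [-0.  -3.9  6. ]
1.35 [-0.  -5.   5.3]
1.5 [-0.  -5.8  4.4]
1.65 [-0.  -6.5  3.4]
```

View pics/w6.png

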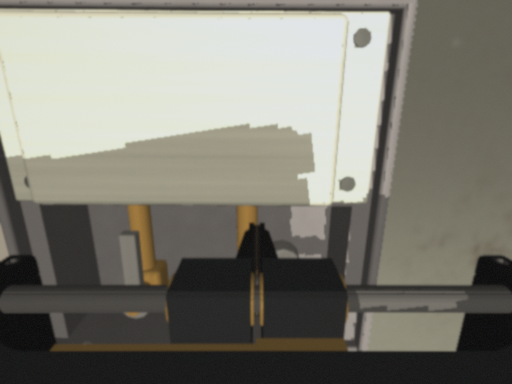

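Emit:
step_arm([
  [1,-2,5.5,0,0,0],
  [0,-2.5,6.5,0,0,0],
  [0,-4,6,0,0,0],
  [0,-5,5,0,0,0],
  [0,-6,4.5,0,0,0],
])

```text
t: 9.12
eef_pos: [574.5, 23.6, 62.2]
tcp_rot: [-2.933, 1.569, -3.086]
ft_force: [-1.0, 2.2, 0.7]
opening: 0.008
```

```bash
python3 - <<'E'
from h import *
im=env.read_camera("wrist")[:,:,::-1];cv2.imwrite("pics/w7.png",im)
arc(np.arange(1.35,1.66,.15))
E
```

```text
tip local 64.7 -48.8 37.2
1.35 [ 0.2  6.6 -6.9]
1.5 [-0.  -5.8  4.4]
1.65 [-0.  -6.5  3.4]
```

View pics/w7.png

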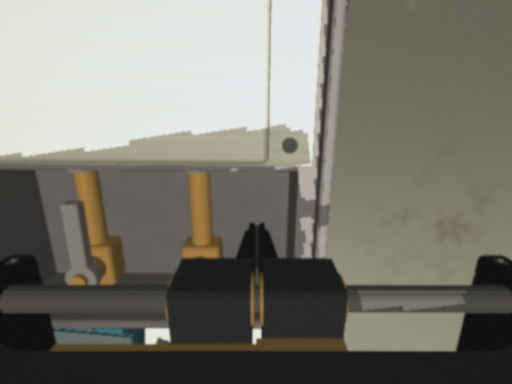

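Emit:
step_arm([
  [0,-3,0,0,0,0],
  [0,-3,0,0,0,0],
])

```text
t: 9.43
eef_pos: [575.3, 18.6, 62.4]
tcp_rot: [1.207, 1.568, 1.051]
ft_force: [3.3, 33.5, -1.5]
opening: 0.001
```

Emit:
step_arm([
  [0,-2,0,0,0,0],
  [0,-2,0,0,0,0],
])

```text
t: 9.68
eef_pos: [575.2, 19.0, 62.4]
tcp_rot: [1.292, 1.562, 1.135]
ft_force: [3.7, 19.3, -2.1]
opening: 0.003
```

Emit:
step_arm([
  [0,5,0,0,0,0],
  [0,8,-2,0,0,0],
  [-25,0,0,0,0,0],
  [-40,0,0,0,0,0],
  [-50,0,0,0,0,0],
  [-50,-30,-20,0,0,0],
  [-10,-50,-30,0,0,0],
  [0,-50,-20,0,0,0],
])

```text
t: 10.68
eef_pos: [484.2, -86.9, 242.2]
tcp_rot: [0.679, 1.563, 0.528]
ft_force: [0.7, -0.2, 0.9]
opening: 0.006
```

```bash
python3 - <<'E'
from h import *
s=env.state();im=env.read_camera("wrist")[:,:,::-1];cv2.imwrite("pics/w8.png",im);np.save("w8.npy",toolT(s)@env.get_calibration("wrist")["hand_eye"])
print(s["eef_pos"],s["ft_force"])
E
```

```text
[484.23469356 -86.88790038 242.21144478] [ 0.67454792 -0.19782606  0.87176989]
```

View pics/w8.png

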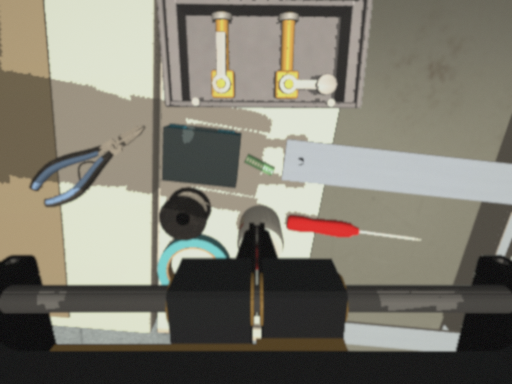

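Emit:
step_arm([
  [-20,-40,-20,0,0,0],
  [-20,-50,-25,0,0,0],
  [0,-50,-25,0.05,0,0],
  [0,-50,-25,0.05,0,0],
  [0,-50,-20,0.05,0,0],
  [0,-50,-10,0.05,0,0],
  [0,-40,0,0.05,0,0],
  [0,0,0,0,0,0],
])

```text
t: 11.72
eef_pos: [277.1, -398.1, 283.5]
tcp_rot: [-0.132, 1.563, -0.547]
ft_force: [0.3, 0.7, -0.5]
opening: 0.004
```

```bash
python3 - <<'E'
from h import *
T=np.load("w8.npy");a=ray("wrist",288.5,84,42,T);b=ray("wrist",327,84,47,T);p=ray("wrist",221.5,84,42,T);e=ray("wrist",221,35,42,T)
f=lambda d:np.arctan2(d[0],d[1])+P0[2]
print("marked",f((b-a)),"plain",f((e-p)))
t=env.read_camera("top")[:,:,::-1];cv2.imwrite("pics/t9.png",cv2.resize(t[100:250,85:285],None,fx=4,fy=4,interpolation=2));cv2.imwrite("pics/t9f.png",t)
L=[[70,7,76],[-70,7,76],[-70,87,76],[70,87,76],[93,2,56],[-93,2,56]]
print(((proj("top",boxw(P0,L))-[85,100]+.375)*4).round(0).tolist())
print(env.state()["eef_pos"],env.state()["t"])
E
```

```text
marked 1.570290207240332 plain 0.01766909039909942
[[343.0, 162.0], [224.0, 435.0], [71.0, 373.0], [192.0, 106.0], [378.0, 136.0], [224.0, 491.0]]
[ 277.46719543 -396.84289993  283.51633524] 11.775
```

View pics/t9.png

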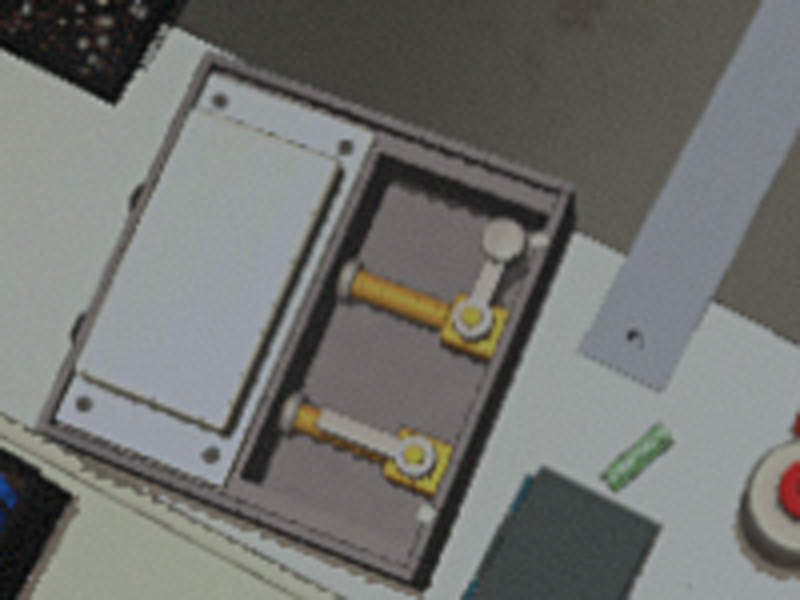

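View pics/t9f.png

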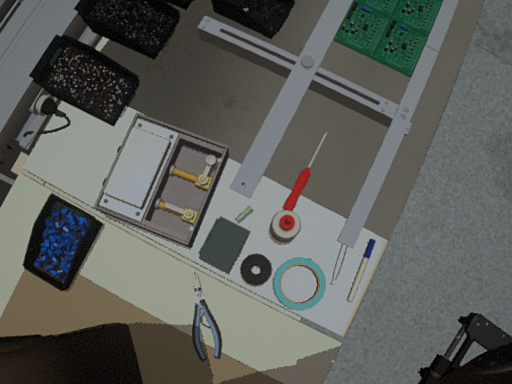

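The cover lies flat in its guides against the +y wall, with its panel corners within about 2 px of where I predicted them. Both valves are in view, the disc handle is shut and the plain one is open. The bystanders haven't moved and the arm is clear, so I'm handing in.

```bash
python3 -c "
from cell import env
print(env.job_done())"
```

```text
the job is handed in; nothing more can be done
None
```

The job is done and handed in at about 11.8 s of the 38 s limit. I pushed the cover to its open stop with both fingers spread, then swept the disc handle round to its stop with the fingers closed.

**Cover:** it stopped firmly, with a brief wrist force of about 41 N. The top camera shows it flat in its guides against the +y wall, within a couple of enlarged pixels (about 1 mm) of where I calculated its stop.

**Handles:** from the wrist picture the marked handle measures about 1.57 rad, which is shut. It met its stop at about 34 N. The plain handle measures about 0.02 rad, still open.

**Surroundings:** the bystanders in the last top picture look unmoved from the first. The arm is drawn back clear of everything, with wrist force under 1 N.

**Disagreement:** the top-camera and wrist-camera estimates of the box position differed by about 2 to 3 mm. I used a value between them, and both contacts came where it predicted, to about 1 mm.

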